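# Snug up the air-manifold plug and rack the T-handle

## Task

The brass plug in the end port of the air manifold is only started in its tapered thread, with the big T-handle standing in it. Push an arm of the T-handle round clockwise (seen from above) until the plug goes properly snug, but do not force it: the aluminium port cracks if it is overtightened. Then lift the T-handle out and lay it back in its own place in the drive-tool rack, down in its notches with the square drive pointing down between the rails, leaving the other tools and the padlock where they are.

Things in the scene. Friction and masses are not known exactly. Their poses are not given: they have to be found in the camera images.
- plug: Brass taper plug, 27 mm round, upright axis; origin: centre of its top face, 71-73 mm above the bench. Socket 13.4 mm square, 13 mm deep. Turns freely for 0.3-0.9 rad (unknown), then stiffens gradually over some 0.7 rad, with no stop, and stays where it is left. Snug from about 0.6 Nm; 0.8 Nm is right (8 N pushed 105 mm from the axis); the port cracks at about 1.3 Nm.
- port (a point): Point on the port's axis, level with the top of the 38 mm round boss that the plug is screwed into, 66 mm above the bench.
- manifold: Aluminium bar 50 x 205 x 50 mm bolted down, top 58 mm above the bench; origin on the bench below the end port, y axis along the bar: it runs from y -36 to +170 mm, an elbow on to +208. Bosses with older plugs at y 65 and 130, tops 66 mm high. On +x two couplings to x 62, on -x a gauge to x -57 mm, all below 56 mm.
- tbar_head (a point): Big sliding T-handle, steel, 0.32-0.46 kg: round bar 14 mm thick, 250 mm long along x, through a 24 mm cubic head at mid-length. Point: bar's axis at the head's centre; z up. Below it a round neck to -17 mm, resting on the plug, then a 12.7 mm square drive 13 mm long, in the socket with some 0.1 rad of play; lift 13 mm to clear it. Either arm may be pushed.
- rack: Fixed drive-tool rack. Origin on the bench under its middle; x along the stored tools. Base board x -55..170, y -107..107, 6 mm high. Two black rails across at x -42 and +42 mm, 10 mm thick, tops 60 mm high, four notches each at y -78, -26, 26, 78 mm. On the board beyond the rails a white strip at x 151 mm shows each place's drive as a black square (stroke: extension bar).
- place (a point): The big T-handle's own place, with the biggest square (12.7 mm): y +26 mm in the rack, x axis along the notches. Point half-way between the rails, at the height of the notch floors (46 mm above the bench). Notches 17 mm wide, 14 mm deep, bevelled 4 mm at the top. The laid bar's axis lies 7 mm above this point, head between the rails, either end first.
- tbar_small: Small T-handle with a 116 mm bar, 8 mm thick, lying in the notches at y -78 mm; origin on the bar's axis at its head. Leave it. The place at y -26 mm, for a middle-sized T-handle (9.5 mm square, notches 12.5 mm wide), is empty.
- extension: Extension bar, 13 mm thick, 244 mm long, with a 22 mm collar end, lying in the notches at y +78 mm, 52 mm from the big T-handle's place; origin on its axis. Leave it.
- padlock: Brass padlock 40 x 32 x 22 mm with a steel shackle, lying on the bench beyond the work; origin at the centre of its underside. Leave it.

How it is judged:
On the way:
1. the plug is tightened snug in its tapered port (contact force between plug and manifold above 55 N), for 0.3 s.
At the end, for the whole second after the job is handed in: The plug is still wedged snug (thread force over 50 N, about 0.5 Nm of tightening); the T-handle lies released and at rest in its own notches, drive down: head within 5 mm across, 20 mm along and 4 mm in height, bar within 0.1 rad of the rack's x axis (contact force between plug and manifold above 50 N and x of tbar_head in the frame of place between -0.02 and 0.02 m and y of tbar_head in the frame of place between -0.005 and 0.005 m and z of tbar_head in the frame of place between 0.003 and 0.011 m and angle between the x axis of tbar_head and the x axis of rack, either way round below 0.1 rad and angle between tbar_head's own z axis and vertical below 0.2 rad and linear speed of tbar below 0.02 m/s); the robot touches nothing.
It fails at once if the plug is overtightened and the port cracks (contact force between plug and manifold above 125 N).
It fails at once if the small T-handle or the extension bar in the rack is moved by over 20 mm (distance of any of tbar_small, extension from where it was at the start of the episode above 0.02 m).
It fails at once if the padlock is moved by over 20 mm (distance of padlock from where it was at the start of the episode above 0.02 m).
It also fails if it takes over 64 s, if anything falls off the work surface, if the arm or the gripper's body presses on something with over 40 N, if the wrist force passes 120 N, or if a joint passes its speed limit or range.

## Robot

A 6-joint arm with a two-finger parallel gripper is mounted at the origin on the work surface. World frame = base frame: x ahead of the robot, y to its left, z up, the work surface at z = 0. Lengths are in m, angles in rad, forces in N, time in s.
With the tool pointing down it reaches from about 0.25 to 0.775 m from the base axis. Payload 4 kg.
Tool frame: the origin (TCP) lies midway between the tips of the shut fingers; the grasp point (between the pads) lies 19 mm behind it; z points along the fingers, x is the direction in which the jaws open and shut, and the axes are right-handed (so a half turn about z gives the same grasp; the last joint's range is limited). The gripper opens to 94 mm and grips with 3 to 60 N. Pads are 16 mm wide; open, the fingers measure 119 mm over their backs; the gripper's body (75 mm by 177 mm) begins 78 mm behind the grasp point.
Start: joints at [1.131, 0.087, 1.371, -0, 1.684, -0.103], TCP at [0.182, 0.519, 0.206] pointing down, gripper open.
Joint ranges: [-3.1, 3.1], [-0.76, 2.03], [0.27, 2.55], [-1.08, 4.22], [0.17, 2.65], [-2.57, 2.57]. Speed limits (rad/s): [2.79, 2.79, 3.14, 3.14, 3.14, 3.14].

## Interface

Orientations are given as [roll, pitch, yaw] about the fixed x, y, z axes, in that order (R = Rz(yaw) Ry(pitch) Rx(roll)).
In Python, from bench import * gives the robot as it stands.
- The arm moves only by the tool send_rows, never from a script. Its argument "rows" is one flat list of numbers, 7 for each row, row after row: the shift along the world's x, y, z in mm, then the turn, a rotation vector about the world's x, y, z in degrees, then the opening, from 0 (shut) to 1 (fully open). A call has exactly 8 rows; each row shifts and turns the commanded pose from where the row before left it; what a row does not reach is not made up. A row lasts 1/8 s, in which the tool goes at most 62.5 mm and 10.7 degrees, less where a joint would pass 70% of its speed; a pose out of reach is approached as far as the arm can. A call is refused whole if a number of a shift passes 62.5 or a number of a turn 10.7, either way. A call with a gripper value outside its range is refused whole. The fingers move at their own pace and stop on an object; the grip force is fixed at half the most. Time passes only in rows, so rows that do not move let the fingers close, or fill a call up. It gives the time, the measured TCP pose, the force and the opening at its end, in the units of the state.
- get_obs(): the state, without advancing time (a new reading comes with each control period).
- snapshot(name): name is "scene" or "top" or "wrist"; returns a dict with "color" (420x560x3 uint8, red, green, blue), "intrinsics" (3x3 intrinsics, pixels), "distortion" ([k1, k2, p1, p2, k3] as OpenCV has them; the pictures are not rectified), "rvec" (rotation vector, rad) and "tvec" (3), from world to camera coordinates, as OpenCV has them; the wrist camera has in their place "T_tool_cam" (4x4, takes a point from camera to tool coordinates, whose origin is the TCP and whose axes are the tool frame's). Camera axes: x right, y down, z forward; pixel columns grow to the right and rows downward; lengths in m; the calibration is good to about 2 mm. A picture is of the moment at which its call begins: read the wrist's pose just before it. There is no depth.
- close_job(): hands the job in, once; it reports no verdict.
The state is a dict: "time": time; "joint_positions": joint angles; "qvel": joint speeds; "joint_torque": joint torques, N m; "tool_pos": TCP position; "ee_rot": TCP orientation; "wrist_force": force on the tool from outside, world axes, zero at the start; "wrist_torque": the same for the moment, N m; "width": finger opening in m.
Only numpy, scipy, OpenCV 4.12 (cv2) and the standard library are available. Lean on these libraries where they do the work, as an engineer would, in place of code of your own. Each camera call takes 0.05 s, during which the arm holds its last target.

## Working session

There is one attempt and no reset: what is moved stays moved. The work goes in short steps, Python scripts to look and compute and a tool call to move; the robot and the scene stay as the last step left them, time stands still between calls to the robot, and variables do not carry over. Pictures are saved under pics/ and viewed, and the job is handed in when it is done.

Besides the shell and the picture viewer there is one more tool, called as a command line: name --argument value ..., lists and objects as JSON in quotes. send_rows: Moves the arm, as the interface text tells. Its arguments: {"type":"object","properties":{"rows":{"type":"array","items":{"type":"number"}}},"required":["rows"]}

```bash
ls; mkdir -p pics
cat > h.py <<'E'
from bench import *
import numpy as np, cv2
from scipy.spatial.transform import Rotation as R
def save(n,f):
    s=snapshot(n); cv2.imwrite('pics/'+f,s['color'][:,:,::-1]); return s
E
python3 - <<'E'
from h import *
o=get_obs()
for k,v in o.items(): print(k,np.round(v,3))
for n in ['scene','top','wrist']:
    s=save(n,n+'0.png'); np.save(n+'0.npy',s,allow_pickle=True)
    print({k:np.round(v,4).tolist() for k,v in s.items() if k!='color'})
E
```

```text
pics
time 0.0
joint_positions [ 1.131  0.088  1.372 -0.     1.684 -0.103]
qvel [ 0.001  0.002  0.    -0.     0.002 -0.001]
joint_torque [ 0.0000e+00 -3.4018e+01 -3.0242e+01  7.2000e-02  3.3000e-02 -0.0000e+00]
tool_pos [0.182 0.519 0.204]
ee_rot [-3.141e+00  2.000e-03  1.234e+00]
wrist_force [ 0.796  0.395 -0.139]
wrist_torque [ 0.021 -0.011 -0.037]
width 0.094
{'intrinsics': [[473.6056, 0.0, 281.6624], [0.0, 473.6056, 205.5141], [0.0, 0.0, 1.0]], 'distortion': [-0.1558, 0.0, 0.0, 0.0, 0.0], 'rvec': [0.6915, 2.589, -1.21], 'tvec': [0.5399, -0.1274, 1.3646]}
{'intrinsics': [[386.2308, 0.0, 279.4441], [0.0, 386.2308, 212.157], [0.0, 0.0, 1.0]], 'distortion': [-0.0909, 0.0, 0.0, 0.0, 0.0], 'rvec': [2.0847, -2.1341, 0.1918], 'tvec': [0.0193, 0.6332, 0.6834]}
{'intrinsics': [[370.6961, 0.0, 280.0289], [0.0, 370.6961, 203.9783], [0.0, 0.0, 1.0]], 'distortion': [-0.0205, 0.0, 0.0, 0.0, 0.0], 'T_tool_cam': [[1.0, -0.0003, -0.0008, 0.0004], [0.0004, 0.9654, 0.2609, -0.077], [0.0007, -0.2609, 0.9654, -0.1789], [0.0, 0.0, 0.0, 1.0]]}
```

View pics/top0.png

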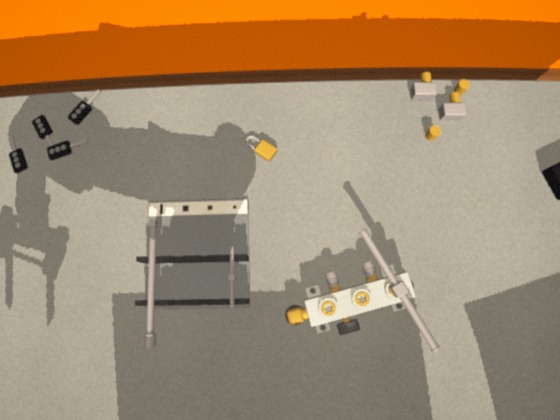

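View pics/scene0.png

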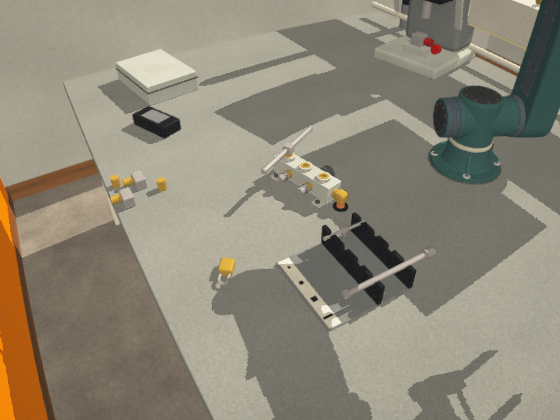

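View pics/wrist0.png

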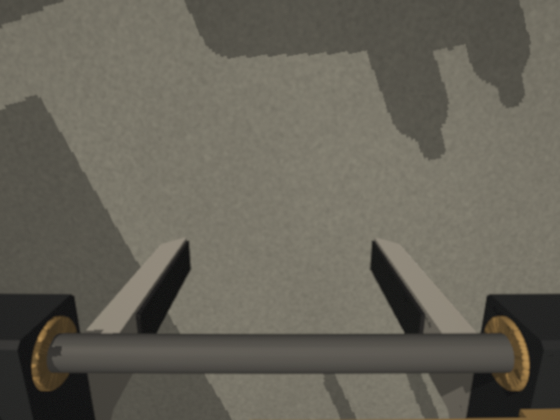

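```bash
cat >> h.py <<'E'
def ray(s,uv):
    K=np.array(s['intrinsics']);D=np.array(s['distortion'])
    n=cv2.undistortPoints(np.array([[uv]],float),K,D)[0,0]
    Rm=cv2.Rodrigues(np.array(s['rvec'],float))[0];t=np.array(s['tvec'],float).ravel()
    return -Rm.T@t, Rm.T@np.array([n[0],n[1],1])
def atz(s,uv,z):
    c,d=ray(s,uv); return c+d*(z-c[2])/d[2]
def proj(s,P):
    return cv2.projectPoints(np.array(P,float).reshape(-1,3),np.array(s['rvec'],float),np.array(s['tvec'],float),np.array(s['intrinsics']),np.array(s['distortion']))[0].reshape(-1,2)
def wcam(s,o):
    # add world->cam rvec/tvec to a wrist snapshot
    T=np.eye(4);T[:3,:3]=R.from_euler('xyz',o['ee_rot']).as_matrix();T[:3,3]=o['tool_pos']
    C=np.linalg.inv(T@np.array(s['T_tool_cam']))
    s['rvec']=cv2.Rodrigues(C[:3,:3])[0];s['tvec']=C[:3,3];return s
def crop(s,x0,y0,x1,y1,k,f):
    cv2.imwrite('pics/'+f,cv2.resize(s['color'][y0:y1,x0:x1,::-1],None,fx=k,fy=k,interpolation=cv2.INTER_CUBIC))
E
python3 - <<'E'
from h import *
s=np.load('top0.npy',allow_pickle=True).item()
crop(s,270,220,450,355,4.4,'t1.png'); crop(s,110,190,270,350,3.75,'t2.png')
s=np.load('scene0.npy',allow_pickle=True).item()
crop(s,210,110,370,230,5,'s1.png'); crop(s,260,200,450,340,4.2,'s2.png')
E
```

```text
(no output)
```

View pics/t1.png

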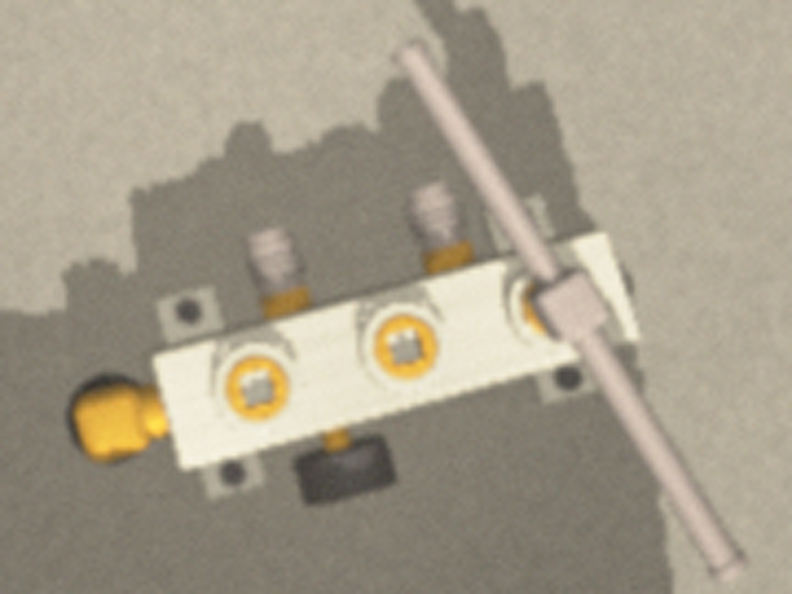

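View pics/t2.png

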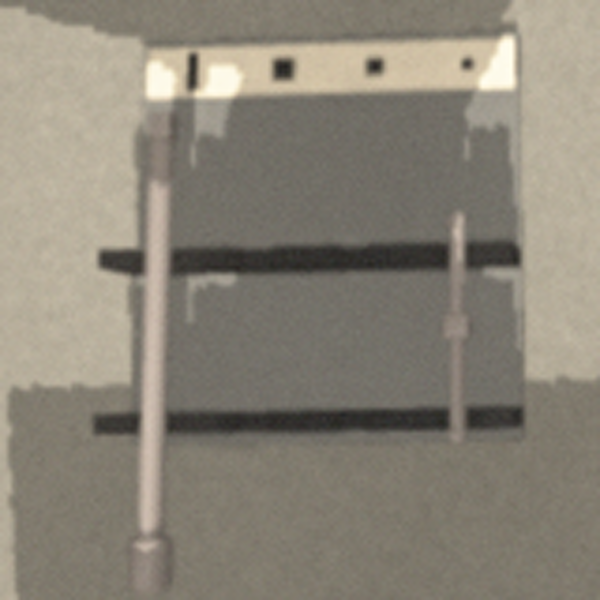

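View pics/s1.png

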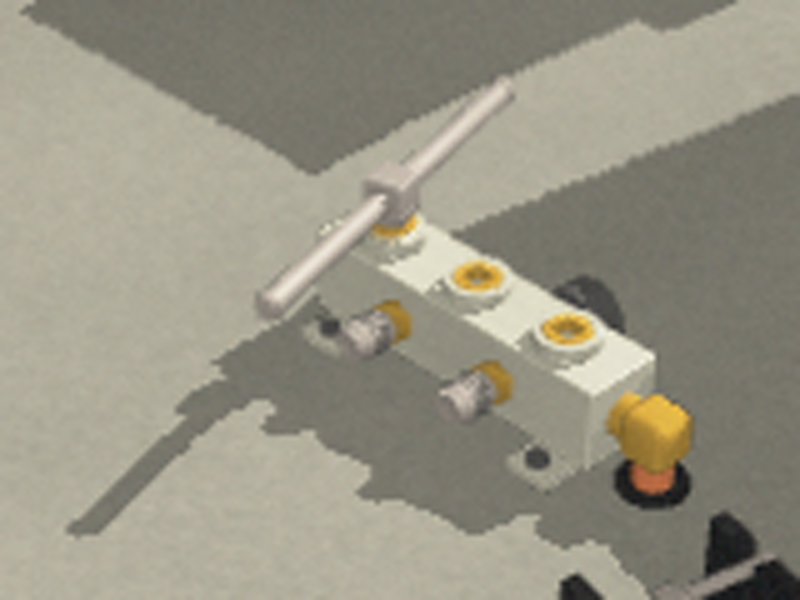

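View pics/s2.png

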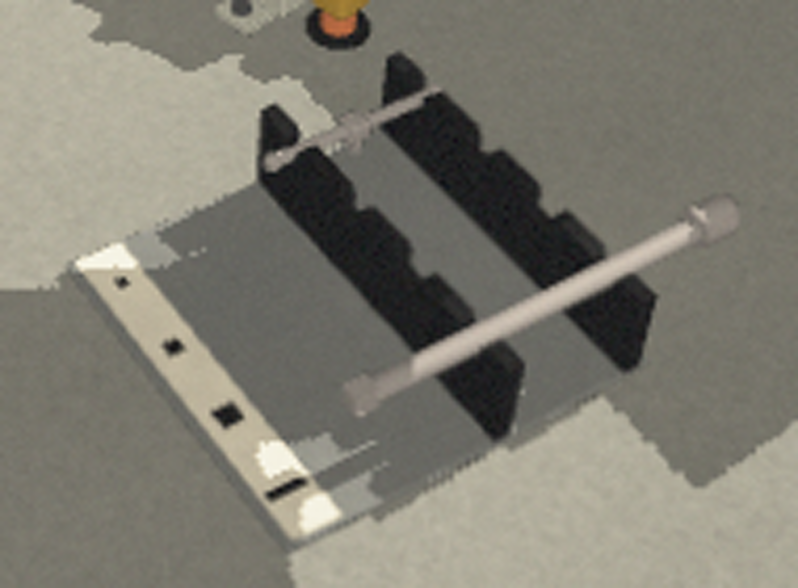

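Run:
```python
from h import *
s=np.load('top0.npy',allow_pickle=True).item(); q=np.load('scene0.npy',allow_pickle=True).item()
t1=lambda u,v:(u/4.4+270,v/4.4+220); t2=lambda u,v:(u/3.75+110,v/3.75+190)
s1=lambda u,v:(u/5+210,v/5+110); s2=lambda u,v:(u/4.2+260,v/4.2+200)
def tri(a,b):
    A=[];B=[]
    for c,d in (ray(s,a),ray(q,b)):
        d=d/np.linalg.norm(d);M=np.eye(3)-np.outer(d,d);A.append(M);B.append(M@c)
    return np.linalg.solve(sum(A),sum(B))
f=lambda v:print(np.round(v,4))
print('cams',ray(s,(280,210))[0],ray(q,(280,210))[0])
f(atz(s,t1(412,55),.089));f(atz(s,t1(728,565),.089));f(atz(s,t1(572,305),.101))
print('tri ends/head');f(tri(t1(412,55),s1(270,303)));f(tri(t1(728,565),s1(505,92)));f(tri(t1(572,305),s1(392,184)))
print('old plugs');f(atz(s,t1(405,346),.072));f(atz(s,t1(258,387),.072))
f(tri(t1(405,346),s1(478,276)));f(tri(t1(258,387),s1(567,329)))
print('rack squares');
for p in [(192,70),(284,68),(375,65),(467,63)]: f(atz(s,t2(*p),.008))
print('scene squares');
for p in [(286,488),(227,414),(173,346),(121,282)]: f(atz(q,s2(*p),.008))
print('small');f(atz(s,t2(459,215),.05));f(atz(s,t2(457,438),.05));f(atz(s,t2(456,326),.05))
```

```text
cams [ 0.48634464 -0.00635611  0.79485495] [1.01339362 0.7197564  0.79047177]
[ 0.586  -0.1504  0.089 ]
[ 0.3748 -0.2673  0.089 ]
[ 0.4809 -0.2068  0.101 ]
tri ends/head
[ 0.5855 -0.1499  0.0906]
[ 0.3735 -0.2663  0.0889]
[ 0.4805 -0.2086  0.0939]
old plugs
[ 0.466  -0.1437  0.072 ]
[ 0.4509 -0.0816  0.072 ]
[ 0.4655 -0.1444  0.0671]
[ 0.4504 -0.082   0.0664]
rack squares
[0.6584 0.255  0.008 ]
[0.6582 0.2023 0.008 ]
[0.6585 0.1507 0.008 ]
[0.6583 0.099  0.008 ]
scene squares
[0.6569 0.2553 0.008 ]
[0.6571 0.2026 0.008 ]
[0.6573 0.151  0.008 ]
[0.658  0.0991 0.008 ]
small
[0.5688 0.0975 0.05  ]
[0.4558 0.0986 0.05  ]
[0.5119 0.099  0.05  ]
```

send_rows --rows '[23, -40, 0, 0, 0, -8.2, 0, 23, -40, 0, 0, 0, -8.2, 0, 23, -40, 0, 0, 0, -8.2, 0, 23, -40, 0, 0, 0, -8.2, 0, 23, -40, 0, 0, 0, -8.2, 0, 23, -40, 0, 0, 0, -8.2, 0, 23, -40, 0, 0, 0, -8.2, 0, 23, -40, 0, 0, 0, -8.2, 0]'

```text
time: 1.15
tool_pos: [0.3661, 0.1977, 0.2053]
ee_rot: [-3.142, -0.0, 0.085]
wrist_force: [0.0, 0.2, 0.4]
width: 0.0175
```

send_rows --rows '[23, -40, 0, 0, 0, -8.2, 0, 23, -40, 0, 0, 0, -8.2, 0, 23, -40, 0, 0, 0, -8.2, 0, 23, -40, 0, 0, 0, -8.2, 0, 23, -40, 0, 0, 0, -8.2, 0, 23, -40, 0, 0, 0, -8.2, 0, 23, -40, 0, 0, 0, -8.2, 0, 0, 0, 0, 0, 0, 0, 0]'

```text
time: 2.15
tool_pos: [0.5272, -0.0832, 0.2041]
ee_rot: [3.14, 0.001, -0.917]
wrist_force: [-0.9, 1.3, -0.2]
width: 0.0006
```

Run:
```python
from h import *
o=get_obs(); print(o['time'],o['tool_pos'],np.degrees(o['ee_rot']),o['wrist_force'],o['wrist_torque'],o['width'],np.degrees(o['joint_positions']))
s=save('wrist','w1.png'); wcam(s,o); np.save('w1.npy',s,allow_pickle=True)
```

```text
2.15 [ 0.52718404 -0.08324195  0.20414046] [ 1.79904789e+02  7.75296973e-02 -5.25134268e+01] [-0.86489057  1.29678533 -0.20999366] [-0.02342044  0.12904519 -0.01020218] 0.000599327766174815 [-1.50417233e+01  3.02687704e+00  8.07805714e+01 -2.85707295e-02
  9.63120057e+01  3.74685276e+01]
```

View pics/w1.png

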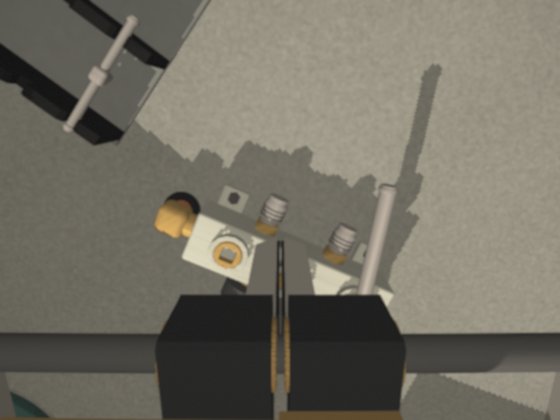

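send_rows --rows '[14, -21, 0, 0, 0, -4.2, 0, 14, -21, 0, 0, 0, -4.2, 0, 0, 0, -30, 0, 0, 0, 0, 0, 0, -40, 0, 0, 0, 0, 0, 0, -40, 0, 0, 0, 0, 0, 0, -22, 0, 0, 0, 0, 0, 0, 0, 0, 0, 0, 0, 0, 0, 0, 0, 0, 0, 0]'

```text
time: 3.2
tool_pos: [0.5554, -0.1223, 0.075]
ee_rot: [-3.14, -0.001, -1.058]
wrist_force: [1.0, -0.5, 0.2]
width: 0.0003
```

```bash
cat > look.py <<'E'
from h import *
import sys
n=sys.argv[1]
o=get_obs(); print(o['time'],np.round(o['tool_pos'],4),'yaw',np.degrees(o['ee_rot'])[2].round(1),'F',np.round(o['wrist_force'],2),'T',np.round(o['wrist_torque'],3),o['width'])
for c in sys.argv[2:]:
    o=get_obs();s=save(c,f'{n}_{c}.png')
    if c=='wrist': wcam(s,o)
    np.save(f'{n}_{c}.npy',s,allow_pickle=True)
E
python3 look.py a wrist
python3 - <<'E'
from h import *
s=np.load('w1.npy',allow_pickle=True).item(); print(atz(s,(388,188),.089),proj(s,[[.4807,-.2078,.101],[.59,-.147,.089]]))
E
```

```text
3.2 [ 0.5554 -0.1223  0.075 ] yaw -60.6 F [ 0.99 -0.48  0.19] T [-0.039  0.102  0.022] 0.00025126712352312695
[ 0.58707446 -0.14631414  0.089     ] [[362.71534085 327.83257395]
 [391.02952077 185.71167652]]
```

View pics/a_wrist.png

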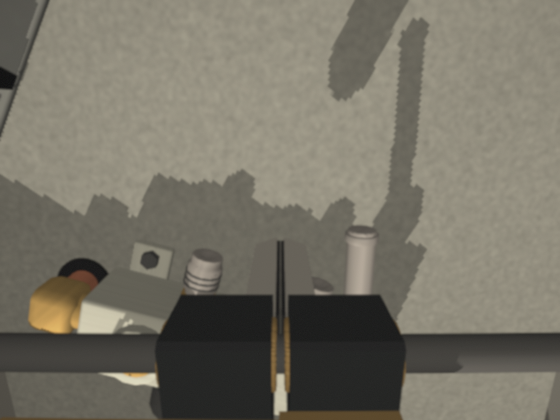

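Run:
```python
from h import *
H=np.array([480.7,-207.8])
def P(d,off=20):
    a=np.radians(d);return H+106*np.array([np.cos(a),np.sin(a)])+off*np.array([-np.sin(a),np.cos(a)])
o=get_obs();p=o['tool_pos'][:2]*1000
for d in range(29,-76,-3):
    q=P(d);print(d,np.round(q,1),np.round(q-p,1));p=q
```

```text
29 [ 563.7 -138.9] [  7.9 -16.3]
26 [ 567.2 -143.4] [ 3.5 -4.4]
23 [ 570.5 -148. ] [ 3.3 -4.6]
20 [ 573.5 -152.8] [ 3.  -4.8]
17 [ 576.2 -157.7] [ 2.8 -4.9]
14 [ 578.7 -162.8] [ 2.5 -5.1]
11 [ 580.9 -167.9] [ 2.2 -5.2]
8 [ 582.9 -173.2] [ 1.9 -5.3]
5 [ 584.6 -178.6] [ 1.7 -5.4]
2 [ 585.9 -184.1] [ 1.4 -5.5]
-1 [ 587.  -189.7] [ 1.1 -5.5]
-4 [ 587.8 -195.2] [ 0.8 -5.6]
-7 [ 588.3 -200.9] [ 0.5 -5.6]
-10 [ 588.6 -206.5] [ 0.2 -5.6]
-13 [ 588.5 -212.2] [-0.1 -5.6]
-16 [ 588.1 -217.8] [-0.4 -5.6]
-19 [ 587.4 -223.4] [-0.7 -5.6]
-22 [ 586.5 -229. ] [-1.  -5.6]
-25 [ 585.2 -234.5] [-1.3 -5.5]
-28 [ 583.7 -239.9] [-1.5 -5.4]
-31 [ 581.9 -245.3] [-1.8 -5.3]
-34 [ 579.8 -250.5] [-2.1 -5.2]
-37 [ 577.4 -255.6] [-2.4 -5.1]
-40 [ 574.8 -260.6] [-2.6 -5. ]
-43 [ 571.9 -265.5] [-2.9 -4.9]
-46 [ 568.7 -270.2] [-3.1 -4.7]
-49 [ 565.3 -274.7] [-3.4 -4.5]
-52 [ 561.7 -279. ] [-3.6 -4.3]
-55 [ 557.9 -283.2] [-3.8 -4.1]
-58 [ 553.8 -287.1] [-4.  -3.9]
-61 [ 549.6 -290.8] [-4.3 -3.7]
-64 [ 545.1 -294.3] [-4.4 -3.5]
-67 [ 540.5 -297.6] [-4.6 -3.3]
-70 [ 535.7 -300.6] [-4.8 -3. ]
-73 [ 530.8 -303.3] [-4.9 -2.8]
```

Approach and sweep down to about φ = 14° (within the free range).

send_rows --rows '[4, -8, 0, 0, 0, 0, 0, 4, -8, 0, 0, 0, 0, 0, 3.5, -4.4, 0, 0, 0, -3, 0, 3.3, -4.6, 0, 0, 0, -3, 0, 3, -4.8, 0, 0, 0, -3, 0, 2.8, -4.9, 0, 0, 0, -3, 0, 2.5, -5.1, 0, 0, 0, -3, 0, 0, 0, 0, 0, 0, 0, 0]'

```text
time: 4.25
tool_pos: [0.5782, -0.1637, 0.0736]
ee_rot: [-3.141, -0.0, -1.322]
wrist_force: [-0.1, 0.5, -1.1]
width: 0.0008
```

```bash
python3 look.py b top wrist
```

```text
4.25 [ 0.5782 -0.1637  0.0736] yaw -75.7 F [-0.06  0.51 -1.08] T [0.006 0.177 0.001] 0.0008071519362545562
```

View pics/b_top.png

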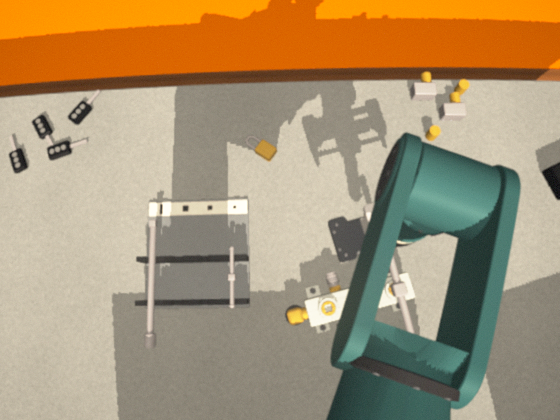

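send_rows --rows '[2.2, -5.2, 0, 0, 0, -3, 0, 1.9, -5.3, 0, 0, 0, -3, 0, 1.7, -5.4, 0, 0, 0, -3, 0, 1.4, -5.5, 0, 0, 0, -3, 0, 1.1, -5.5, 0, 0, 0, -3, 0, 0, 0, 0, 0, 0, 0, 0, 0, 0, 0, 0, 0, 0, 0, 0, 0, 0, 0, 0, 0, 0]'

```text
time: 5.35
tool_pos: [0.5861, -0.1894, 0.0735]
ee_rot: [-3.142, -0.0, -1.582]
wrist_force: [-0.4, -0.6, 0.5]
width: 0.0006
```

send_rows --rows '[0.8, -5.6, 0, 0, 0, -3, 0, 0.5, -5.6, 0, 0, 0, -3, 0, 0.2, -5.6, 0, 0, 0, -3, 0, 0, 0, 0, 0, 0, 0, 0, 0, 0, 0, 0, 0, 0, 0, 0, 0, 0, 0, 0, 0, 0, 0, 0, 0, 0, 0, 0, 0, 0, 0, 0, 0, 0, 0, 0]'

```text
time: 6.35
tool_pos: [0.5876, -0.2062, 0.0735]
ee_rot: [3.141, -0.0, -1.74]
wrist_force: [0.3, 1.3, 0.5]
width: 0.0006
```

```bash
python3 look.py c wrist
```

```text
6.35 [ 0.5876 -0.2062  0.0735] yaw -99.7 F [0.33 1.3  0.53] T [0.163 0.176 0.032] 0.0005555931935930455
```

View pics/c_wrist.png

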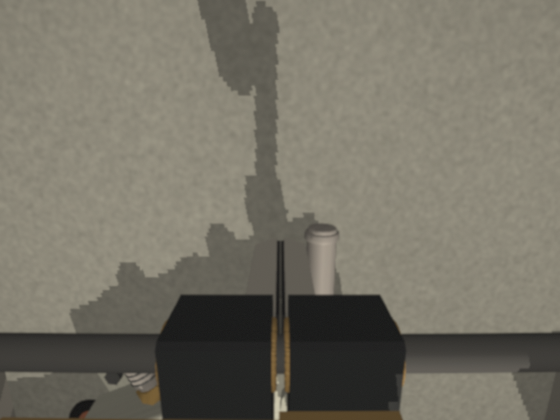

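send_rows --rows '[-0.1, -5.6, 0, 0, 0, -3, 0, -0.4, -5.6, 0, 0, 0, -3, 0, -0.7, -5.6, 0, 0, 0, -3, 0, 0, 0, 0, 0, 0, 0, 0, 0, 0, 0, 0, 0, 0, 0, 0, 0, 0, 0, 0, 0, 0, 0, 0, 0, 0, 0, 0, 0, 0, 0, 0, 0, 0, 0, 0]'

```text
time: 7.4
tool_pos: [0.5864, -0.2231, 0.0735]
ee_rot: [3.141, 0.0, -1.897]
wrist_force: [-0.3, 1.9, -0.2]
width: 0.0003
```

```bash
python3 look.py d wrist
```

```text
7.4 [ 0.5864 -0.2231  0.0735] yaw -108.7 F [-0.31  1.9  -0.21] T [ 0.415  0.14  -0.039] 0.00031853687633512823
```

send_rows --rows '[-1, -5.6, 0, 0, 0, -3, 0, -1.3, -5.5, 0, 0, 0, -3, 0, 0, 0, 0, 0, 0, 0, 0, 0, 0, 0, 0, 0, 0, 0, 0, 0, 0, 0, 0, 0, 0, 0, 0, 0, 0, 0, 0, 0, 0, 0, 0, 0, 0, 0, 0, 0, 0, 0, 0, 0, 0, 0]'

```text
time: 8.45
tool_pos: [0.5841, -0.2342, 0.0735]
ee_rot: [3.141, -0.0, -2.002]
wrist_force: [-0.4, 3.5, -0.7]
width: 0.0004
```

```bash
python3 look.py e wrist
```

```text
8.45 [ 0.5841 -0.2342  0.0735] yaw -114.7 F [-0.36  3.53 -0.67] T [0.719 0.104 0.006] 0.0003934515807352646
```

send_rows --rows '[-1.5, -5.4, 0, 0, 0, -3, 0, -1.8, -5.3, 0, 0, 0, -3, 0, 0, 0, 0, 0, 0, 0, 0, 0, 0, 0, 0, 0, 0, 0, 0, 0, 0, 0, 0, 0, 0, 0, 0, 0, 0, 0, 0, 0, 0, 0, 0, 0, 0, 0, 0, 0, 0, 0, 0, 0, 0, 0]'

```text
time: 9.5
tool_pos: [0.5808, -0.2446, 0.0734]
ee_rot: [3.141, 0.0, -2.106]
wrist_force: [0.6, 4.8, -0.4]
width: 0.0005
```

```bash
python3 look.py f wrist
```

```text
9.5 [ 0.5808 -0.2446  0.0734] yaw -120.7 F [ 0.57  4.84 -0.37] T [ 0.952  0.031 -0.077] 0.00047945390380669427
```

send_rows --rows '[-2.1, -5.2, 0, 0, 0, -3, 0, -2.4, -5.1, 0, 0, 0, -3, 0, 0, 0, 0, 0, 0, 0, 0, 0, 0, 0, 0, 0, 0, 0, 0, 0, 0, 0, 0, 0, 0, 0, 0, 0, 0, 0, 0, 0, 0, 0, 0, 0, 0, 0, 0, 0, 0, 0, 0, 0, 0, 0]'

```text
time: 10.55
tool_pos: [0.5767, -0.2545, 0.0735]
ee_rot: [3.141, 0.001, -2.211]
wrist_force: [0.0, 6.9, -0.1]
width: -0.0
```

```bash
python3 look.py g wrist
```

```text
10.55 [ 0.5767 -0.2545  0.0735] yaw -126.7 F [ 0.03  6.87 -0.1 ] T [ 1.13e+00 -6.40e-02 -1.00e-03] -1.5466366850989803e-05
```

send_rows --rows '[-2.6, -5, 0, 0, 0, -3, 0, -2.9, -4.9, 0, 0, 0, -3, 0, 0, 0, 0, 0, 0, 0, 0, 0, 0, 0, 0, 0, 0, 0, 0, 0, 0, 0, 0, 0, 0, 0, 0, 0, 0, 0, 0, 0, 0, 0, 0, 0, 0, 0, 0, 0, 0, 0, 0, 0, 0, 0]'

```text
time: 11.6
tool_pos: [0.5715, -0.2638, 0.0735]
ee_rot: [3.141, 0.002, -2.315]
wrist_force: [1.6, 7.1, -1.5]
width: 0.0006
```

```bash
python3 look.py h wrist
```

```text
11.6 [ 0.5715 -0.2638  0.0735] yaw -132.7 F [ 1.59  7.08 -1.52] T [ 1.312 -0.208 -0.078] 0.0006367008684384547
```

View pics/h_wrist.png

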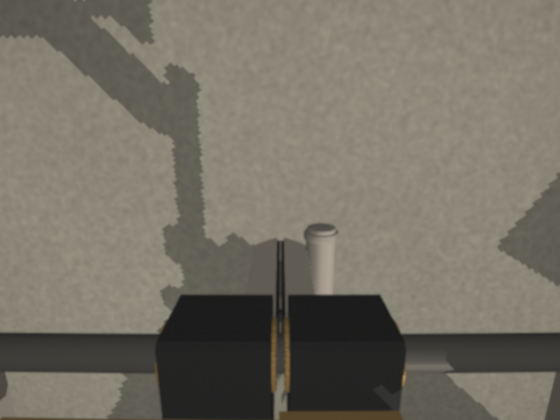

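send_rows --rows '[-3.1, -4.7, 0, 0, 0, -3, 0, -3.4, -4.5, 0, 0, 0, -3, 0, 0, 0, 0, 0, 0, 0, 0, 0, 0, 0, 0, 0, 0, 0, 0, 0, 0, 0, 0, 0, 0, 0, 0, 0, 0, 0, 0, 0, 0, 0, 0, 0, 0, 0, 0, 0, 0, 0, 0, 0, 0, 0]'

```text
time: 12.65
tool_pos: [0.5656, -0.2725, 0.0735]
ee_rot: [3.141, 0.004, -2.42]
wrist_force: [4.3, 8.0, -0.1]
width: 0.0007
```

```bash
python3 look.py i wrist; python3 look.py i2 wrist; python3 look.py i2 wrist
```

```text
12.65 [ 0.5656 -0.2725  0.0735] yaw -138.6 F [ 4.34  8.05 -0.1 ] T [ 1.557 -0.477 -0.035] 0.0007063908979204649
12.7 [ 0.5656 -0.2725  0.0735] yaw -138.6 F [3.23 7.31 0.04] T [ 1.562e+00 -5.190e-01 -1.000e-03] 0.000797014851885569
12.75 [ 0.5656 -0.2724  0.0735] yaw -138.6 F [ 2.82  7.2  -1.11] T [ 1.542 -0.47   0.016] 0.0005699478760814205
```

send_rows --rows '[-2.4, -2.9, 0, 0, 0, -2, 0, 0, 0, 0, 0, 0, 0, 0, 0, 0, 0, 0, 0, 0, 0, 0, 0, 0, 0, 0, 0, 0, 0, 0, 0, 0, 0, 0, 0, 0, 0, 0, 0, 0, 0, 0, 0, 0, 0, 0, 0, 0, 0, 0, 0, 0, 0, 0, 0, 0]'

```text
time: 13.8
tool_pos: [0.5637, -0.275, 0.0735]
ee_rot: [3.141, 0.005, -2.454]
wrist_force: [4.7, 8.2, -1.8]
width: 0.0007
```

```bash
python3 look.py j wrist; python3 look.py j wrist; python3 look.py j wrist
```

```text
13.8 [ 0.5637 -0.275   0.0735] yaw -140.6 F [ 4.68  8.23 -1.8 ] T [ 1.7   -0.668 -0.011] 0.0007235915518737948
13.85 [ 0.5637 -0.275   0.0735] yaw -140.6 F [ 3.87  9.34 -1.07] T [ 1.674 -0.682 -0.019] 0.0005148581644982748
13.9 [ 0.5637 -0.275   0.0735] yaw -140.6 F [ 4.05  8.29 -1.63] T [ 1.694 -0.629 -0.007] 0.0002992307079527049
```

send_rows --rows '[8, 6, 0, 0, 0, 0, 0, 10, 8, 0, 0, 0, 0, 0, 0, 0, 40, 0, 0, 0, 0, 0, 0, 50, 0, 0, 0, 0, -30, 15, 30, 0, 0, 0, 1, -35, 20, 0, 0, 0, 0, 1, -35, 18, 0, 0, 0, 0, 1, 0, 0, 0, 0, 0, 0, 1]'

```text
time: 14.95
tool_pos: [0.4785, -0.2105, 0.1944]
ee_rot: [-3.139, -0.001, -2.456]
wrist_force: [1.3, -0.1, -0.2]
width: 0.0367
```

```bash
python3 look.py k wrist top
```

```text
14.95 [ 0.4785 -0.2105  0.1944] yaw -140.7 F [ 1.26 -0.11 -0.21] T [ 0.032  0.122 -0.026] 0.036707167517526486
```

View pics/k_wrist.png

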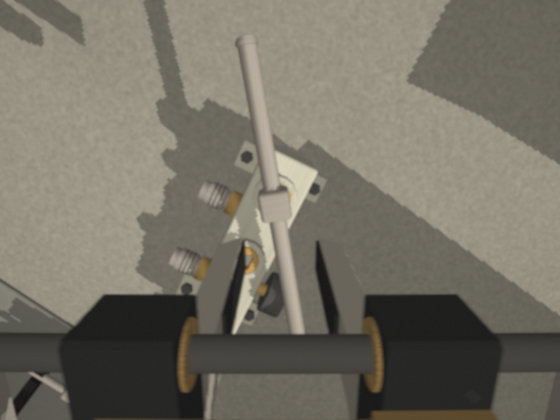

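View pics/k_top.png

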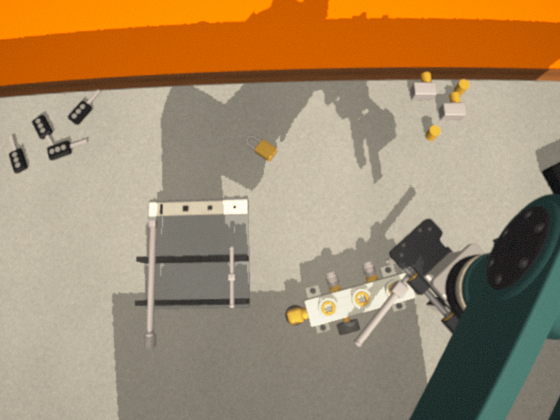

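Run:
```python
from h import *
s=np.load('k_wrist.npy',allow_pickle=True).item()
crop(s,180,20,340,340,1.85,'kc.png')
A=atz(s,(248,41),.089);B=atz(s,(295,322),.089);C=atz(s,(261,130),.089)
h=atz(s,(274,208),.101)
print(A,B,C,h); 
for p,q in((A,B),(A,C),(C,B)): print(np.degrees(np.arctan2(*(p-q)[1::-1])))
t=np.load('k_top.npy',allow_pickle=True).item()
crop(t,345,255,445,355,6,'ktc.png')
```

```text
[ 0.57073023 -0.28816447  0.089     ] [ 0.39968701 -0.13539547  0.089     ] [ 0.52458869 -0.24508085  0.089     ] [ 0.48052416 -0.20651265  0.101     ]
-41.76996054147962
-43.037133513651746
-41.288753453113685
```

View pics/ktc.png

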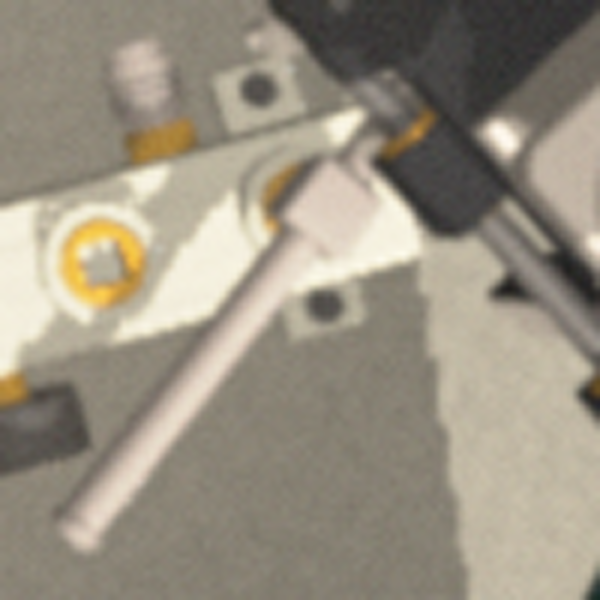

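View pics/kc.png

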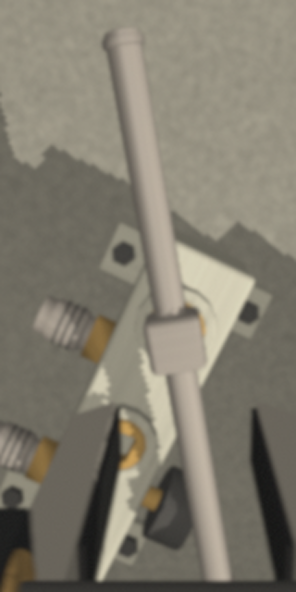

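Run:
```python
from h import *
H=np.array([.4807,-.2078])
for n in 'cdefghij':
    s=np.load(n+'_wrist.npy',allow_pickle=True).item()
    g=s['color'][215:290,295:350]
    cv2.imwrite(f'pics/z_{n}.png',cv2.resize(g[:,:,::-1],None,fx=3,fy=3))
cv2.imwrite('pics/zz.png',np.hstack([cv2.imread(f'pics/z_{n}.png') for n in 'chij']))
```

```text
(no output)
```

View pics/zz.png

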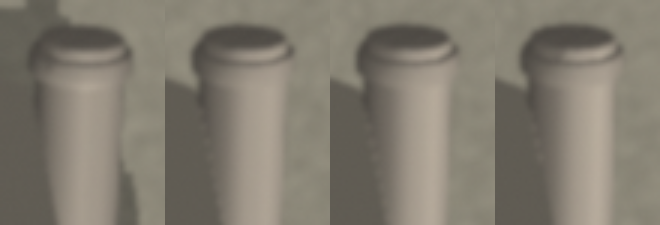

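Run:
```python
from h import *
H=np.array([.4807,-.2078])
for n,e,m in [('c',(83,45),(85,220)),('h',(246-165,43),(250-165,220)),('i',(411-330,43),(415-330,220)),('j',(574-495,43),(583-495,220)),('k',None,None)]:
    s=np.load(n+'_wrist.npy',allow_pickle=True).item()
    if e is None: A=atz(s,(248,42),.089)
    else: A=atz(s,(295+e[0]/3,215+e[1]/3),.089)
    d=A[:2]-H; print(n,A,np.hypot(*d),np.degrees(np.arctan2(d[1],d[0])))
```

```text
c [ 0.60198685 -0.22824653  0.089     ] 0.12299821281571736 -9.568949787839223
h [ 0.57150137 -0.29055714  0.089     ] 0.12285614728262596 -42.3463090276005
i [ 0.56267826 -0.29919853  0.089     ] 0.1227767376328297 -48.11005482403538
j [ 0.56003378 -0.30143121  0.089     ] 0.12272184710692947 -49.725374232201084
k [ 0.57031942 -0.28763965  0.089     ] 0.1200250451708288 -41.697026835270066
```

send_rows --rows '[33, -15, 0, 0, 0, 3.5, 0, 33, -15, 0, 0, 0, 3.5, 0, 33, -15, 0, 0, 0, 3.5, 0, 0, 0, 0, 0, 0, 0, 0, 0, 0, -40, 0, 0, 0, 0, 0, 0, -40, 0, 0, 0, 0, 0, 0, -40, 0, 0, 0, 0, 0, 0, 0, 0, 0, 0, 0]'

```text
time: 16.05
tool_pos: [0.5762, -0.2541, 0.0692]
ee_rot: [3.133, -0.002, -2.273]
wrist_force: [-0.1, 0.3, -1.3]
width: 0.0004
```

```bash
python3 look.py l wrist
python3 - <<'E'
from h import *
H=np.array([480.7,-207.8])
def P(d,off=19.6):
    a=np.radians(d);return H+106*np.array([np.cos(a),np.sin(a)])+off*np.array([-np.sin(a),np.cos(a)])
p=get_obs()['tool_pos'][:2]*1000
for d in (-41,-43,-45,-47,-49): q=P(d);print(d,q.round(1),(q-p).round(1));p=q
E
```

```text
16.05 [ 0.5762 -0.2541  0.0692] yaw -130.2 F [-0.12  0.35 -1.25] T [0.037 0.17  0.026] 0.00042196237933141573
-41 [ 573.6 -262.5] [-4.5 -7.5]
-43 [ 571.6 -265.8] [-2.  -3.2]
-45 [ 569.5 -268.9] [-2.1 -3.1]
-47 [ 567.3 -272. ] [-2.2 -3.1]
-49 [ 565.  -274.9] [-2.3 -3. ]
```

View pics/l_wrist.png

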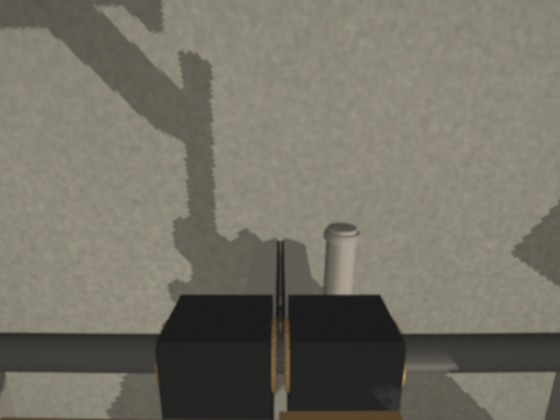

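send_rows --rows '[-2.5, -4, 2, 0, 0, -1, 0, -2, -3.5, 2, 0, 0, -2, 0, -2, -3.2, 0, 0, 0, -2, 0, 0, 0, 0, 0, 0, 0, 0, 0, 0, 0, 0, 0, 0, 0, 0, 0, 0, 0, 0, 0, 0, 0, 0, 0, 0, 0, 0, 0, 0, 0, 0, 0, 0, 0, 0]'

```text
time: 17.1
tool_pos: [0.5725, -0.2658, 0.0774]
ee_rot: [3.141, -0.0, -2.359]
wrist_force: [1.9, 1.1, 0.7]
width: 0.0005
```

```bash
python3 look.py m wrist; python3 look.py m2
```

```text
17.1 [ 0.5725 -0.2658  0.0774] yaw -135.2 F [1.87 1.06 0.65] T [ 0.289 -0.126  0.022] 0.0004997676677065702
17.15 [ 0.5725 -0.2658  0.0774] yaw -135.2 F [2.3  1.2  1.25] T [ 0.286 -0.177  0.026] 0.0003090407947932113
```

send_rows --rows '[-2.1, -3.1, -4, 0, 0, -2, 0, 0, 0, 0, 0, 0, 0, 0, 0, 0, 0, 0, 0, 0, 0, 0, 0, 0, 0, 0, 0, 0, 0, 0, 0, 0, 0, 0, 0, 0, 0, 0, 0, 0, 0, 0, 0, 0, 0, 0, 0, 0, 0, 0, 0, 0, 0, 0, 0, 0]'

```text
time: 18.15
tool_pos: [0.5704, -0.2691, 0.0736]
ee_rot: [-3.141, -0.0, -2.395]
wrist_force: [3.0, 3.0, 2.9]
width: 0.0004
```

```bash
python3 look.py m wrist; python3 look.py m2
```

```text
18.15 [ 0.5704 -0.2691  0.0736] yaw -137.2 F [2.96 3.05 2.95] T [ 0.6   -0.505  0.082] 0.00042363102226763104
18.2 [ 0.5704 -0.2691  0.0735] yaw -137.2 F [3.42 3.81 3.04] T [ 0.674 -0.467  0.035] 0.00017559975740628767
```

send_rows --rows '[8, 8, 0, 0, 0, 0, 0, 10, 10, 0, 0, 0, 0, 0, 0, 0, 45, 0, 0, 0, 0, 0, 0, 45, 0, 0, 0, 0.7, -36, 14, 0, 0, 0, 2, 0.7, -36, 14, 0, 0, 0, 2, 0.7, -36, 15, 0, 0, 0, 1, 0.7, 0, 0, 0, 0, 0, 0, 0.7]'

```text
time: 19.2
tool_pos: [0.4783, -0.207, 0.1628]
ee_rot: [3.14, -0.002, -2.307]
wrist_force: [0.2, -0.8, 0.1]
width: 0.0469
```

```bash
python3 look.py n wrist
python3 - <<'E'
from h import *
s=np.load('n_wrist.npy',allow_pickle=True).item()
crop(s,160,40,400,340,2,'n.png')
E
```

```text
19.2 [ 0.4783 -0.207   0.1628] yaw -132.2 F [ 0.18 -0.82  0.09] T [0.031 0.115 0.004] 0.04691371157386135
```

View pics/n.png

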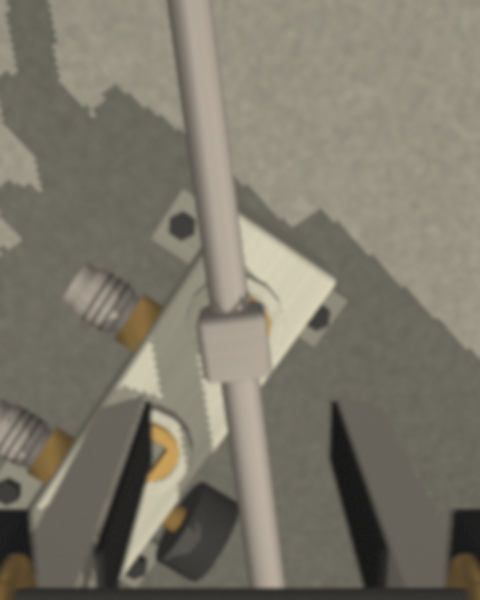

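Run:
```python
from h import *
s=np.load('n_wrist.npy',allow_pickle=True).item()
f=lambda u,v:(u/2+160,v/2+40)
A=atz(s,f(192,20),.089);B=atz(s,f(263,570),.089);C=atz(s,f(224,270),.089);D=atz(s,f(242,400),.089)
h=atz(s,f(233,339),.101)
print(A,B,C,D,h); 
for p,q in((A,B),(A,C),(D,B)): print(np.degrees(np.arctan2(*(p-q)[1::-1])))
t=np.load('k_top.npy',allow_pickle=True).item()
g=lambda u,v:(u/6+345,v/6+255)
A=atz(t,g(290,240),.089);B=atz(t,g(80,530),.089);print('top k',np.degrees(np.arctan2(*(A-B)[1::-1])),atz(t,g(333,208),.101))
```

```text
[ 0.56804449 -0.26824589  0.089     ] [ 0.40449744 -0.15249453  0.089     ] [ 0.50167346 -0.22116678  0.089     ] [ 0.46205758 -0.19365892  0.089     ] [ 0.48373966 -0.20913339  0.101     ]
-35.28916931292953
-35.34930770112284
-35.57062432434262
top k -39.42126477795229 [ 0.48023964 -0.20768346  0.101     ]
```

```bash
python3 look.py o wrist top scene
python3 - <<'E'
from h import *
s=np.load('o_top.npy',allow_pickle=True).item(); crop(s,345,235,445,355,5,'o1.png')
s=np.load('o_scene.npy',allow_pickle=True).item(); crop(s,230,110,350,200,5,'o2.png')
E
```

```text
19.25 [ 0.4797 -0.2077  0.1632] yaw -132.2 F [ 0.4   1.   -0.25] T [0.052 0.098 0.055] 0.0508520635510908
```

View pics/o1.png

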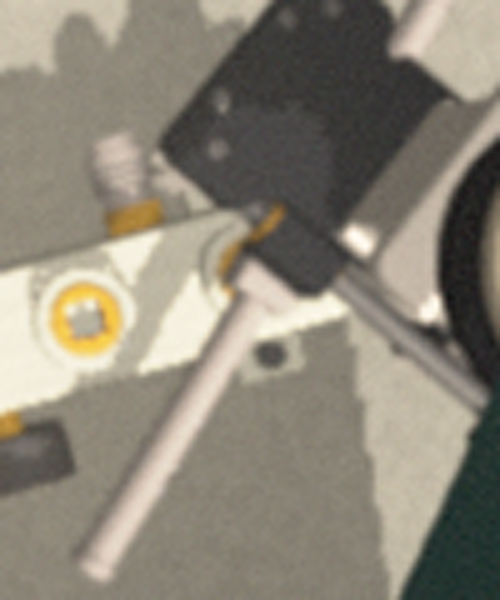

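View pics/o2.png

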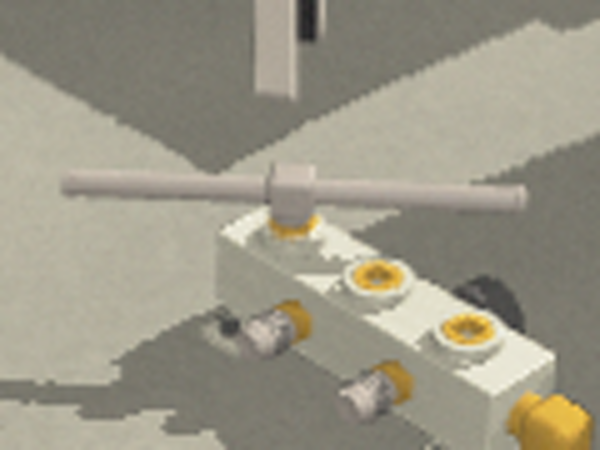

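Run:
```python
from h import *
t=np.load('o_top.npy',allow_pickle=True).item();q=np.load('o_scene.npy',allow_pickle=True).item()
g=lambda u,v:(u/5+345,v/5+235); k=lambda u,v:(u/5+230,v/5+110)
A=atz(t,g(258,293),.089);B=atz(t,g(97,562),.089);print('top',A,B,np.degrees(np.arctan2(*(A-B)[1::-1])))
A=atz(q,k(68,183),.089);B=atz(q,k(522,197),.089);print('scene',A,B,np.degrees(np.arctan2(*(A-B)[1::-1])),(A+B)/2)
s=np.load('o_wrist.npy',allow_pickle=True).item()
crop(s,160,40,400,340,2,'ow.png')
```

```text
top [ 0.47338299 -0.20356508  0.089     ] [ 0.38156052 -0.1402701   0.089     ] -34.579235923687456
scene [ 0.58007899 -0.27824011  0.089     ] [ 0.37672159 -0.14104489  0.089     ] -34.00560166682089 [ 0.47840029 -0.2096425   0.089     ]
```

View pics/ow.png

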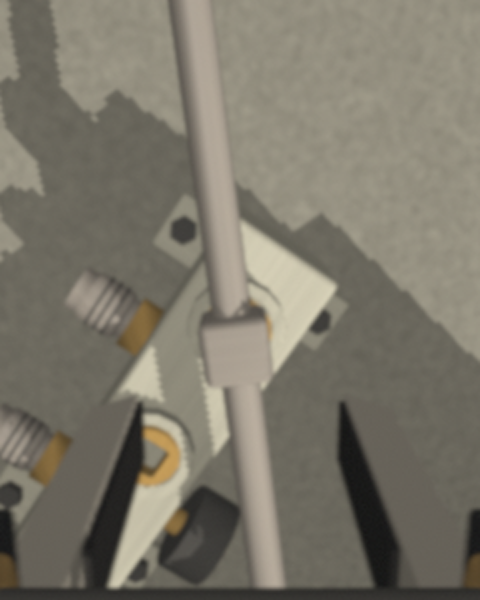

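send_rows --rows '[0, 0, -20, 0, 0, 3, 0.6, 0, 0, -20, 0, 0, 2.7, 0.6, 0, 0, 0, 0, 0, 0, 0.6, 0, 0, 0, 0, 0, 0, 0.6, 0, 0, 0, 0, 0, 0, 0.6, 0, 0, 0, 0, 0, 0, 0.6, 0, 0, 0, 0, 0, 0, 0.6, 0, 0, 0, 0, 0, 0, 0.6]'

```text
time: 20.4
tool_pos: [0.4804, -0.2081, 0.1237]
ee_rot: [-3.141, -0.0, -2.208]
wrist_force: [-0.3, -0.8, 0.8]
width: 0.0567
```

```bash
python3 look.py p wrist
python3 - <<'E'
from h import *
s=np.load('p_wrist.npy',allow_pickle=True).item()
crop(s,160,140,400,340,3,'p.png')
print(proj(s,[[.4805,-.2077,.101]]))
E
```

```text
20.4 [ 0.4804 -0.2081  0.1237] yaw -126.5 F [-0.25 -0.75  0.78] T [0.011 0.125 0.071] 0.056656323427968606
[[279.32599201 237.71200269]]
```

View pics/p.png

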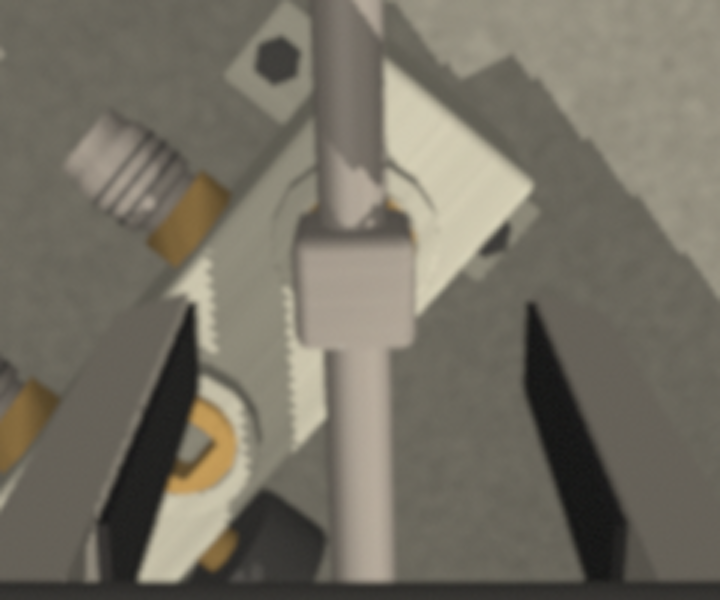

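send_rows --rows '[0, 0, -20, 0, 0, 0, 0.6, 0, 0, -20, 0, 0, 0, 0.6, 0, 0, -6, 0, 0, 0, 0.6, 0, 0, 0, 0, 0, 0, 0.5, 0, 0, 0, 0, 0, 0, 0.4, 0, 0, 0, 0, 0, 0, 0.32, 0, 0, 0, 0, 0, 0, 0.28, 0, 0, 0, 0, 0, 0, 0.2]'

```text
time: 21.45
tool_pos: [0.4814, -0.2075, 0.0782]
ee_rot: [-3.14, 0.002, -2.208]
wrist_force: [2.2, 2.7, 1.7]
width: 0.0238
```

send_rows --rows '[0, 0, 0, 0, 0, 0, 0.1, 0, 0, 0, 0, 0, 0, 0, 0, 0, 0, 0, 0, 0, 0, 0, 0, 0, 0, 0, 0, 0, 0, 0, 0, 0, 0, 0, 0, 0, 0, 0, 0, 0, 0, 0, 0, 0, 0, 0, 0, 0, 0, 0, 0, 0, 0, 0, 0, 0]'

```text
time: 22.45
tool_pos: [0.4814, -0.2075, 0.0782]
ee_rot: [-3.14, 0.002, -2.207]
wrist_force: [3.6, 4.4, 3.2]
width: 0.0237
```

```bash
python3 look.py q wrist
```

```text
22.45 [ 0.4814 -0.2075  0.0782] yaw -126.5 F [3.62 4.45 3.22] T [ 0.904 -0.585 -0.024] 0.023665154335737026
```

View pics/q_wrist.png

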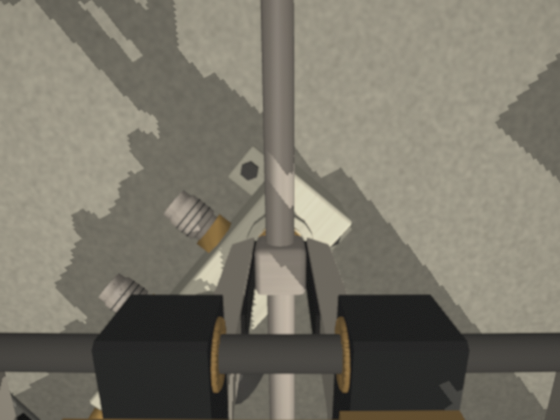

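send_rows --rows '[0.7, 0.9, 0, 0, 0, 0, 0, 0, 0, 4, 0, 0, 0, 0, 0, 0, 5, 0, 0, 0, 0, 0, 0, 6, 0, 0, 0, 0, 0, 0, 10, 0, 0, 0, 0, 0, 0, 15, 0, 0, 0, 0, 0, 0, 20, 0, 0, 0, 0, 0, 0, 0, 0, 0, 0, 0]'

```text
time: 23.5
tool_pos: [0.4819, -0.2082, 0.1401]
ee_rot: [-3.137, -0.0, -2.208]
wrist_force: [-0.6, 0.2, -2.4]
width: 0.0235
```

```bash
python3 look.py r wrist scene
```

```text
23.5 [ 0.4819 -0.2082  0.1401] yaw -126.5 F [-0.59  0.17 -2.37] T [ 0.003  0.172 -0.03 ] 0.02351174795613615
```

View pics/r_wrist.png

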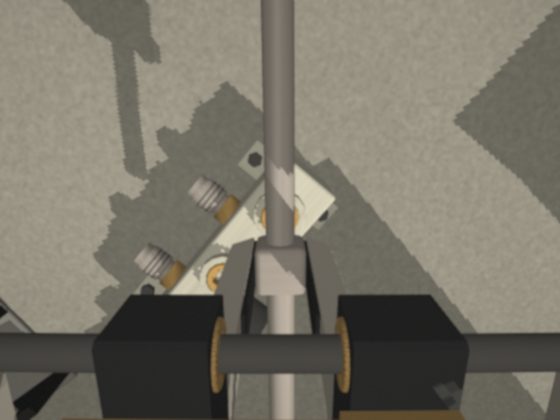

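View pics/r_scene.png

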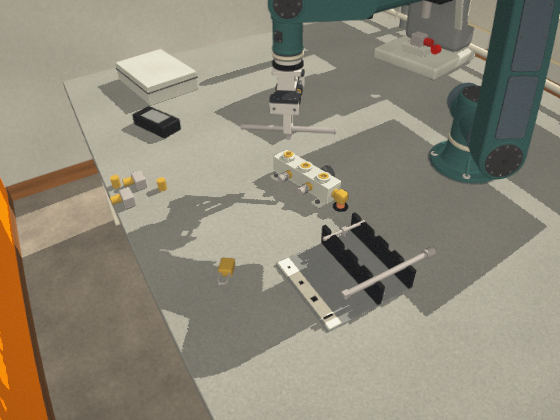

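send_rows --rows '[3, 30, 20, 0, 0, 4, 0, 3, 50, 0, 0, 0, 5, 0, 4, 60, 0, 0, 0, 5, 0, 4, 60, 0, 0, 0, 5, 0, 4, 60, 0, 0, 0, 5, 0, 3, 60, 0, 0, 0, 5, 0, 2, 50, 0, 0, 0, 5, 0, 2, 40, 0, 0, 0, 2.5, 0]'

```text
time: 24.6
tool_pos: [0.505, 0.2046, 0.1561]
ee_rot: [3.139, -0.001, -1.568]
wrist_force: [0.6, 0.4, -3.5]
width: 0.0234
```

send_rows --rows '[0, 0, 0, 0, 0, 0, 0, 0, 0, 0, 0, 0, 0, 0, 0, 0, 0, 0, 0, 0, 0, 0, 0, 0, 0, 0, 0, 0, 0, 0, 0, 0, 0, 0, 0, 0, 0, 0, 0, 0, 0, 0, 0, 0, 0, 0, 0, 0, 0, 0, 0, 0, 0, 0, 0, 0]'

```text
time: 25.6
tool_pos: [0.5061, 0.2028, 0.1575]
ee_rot: [-3.142, -0.0, -1.571]
wrist_force: [0.8, -0.1, -3.7]
width: 0.0236
```

```bash
python3 look.py t wrist scene top
python3 - <<'E'
from h import *
s=np.load('t_scene.npy',allow_pickle=True).item(); crop(s,260,140,340,200,9,'tp.png')
s=np.load('t_top.npy',allow_pickle=True).item(); crop(s,380,265,430,315,10,'tt.png')
E
```

```text
25.6 [0.5061 0.2028 0.1575] yaw -90.0 F [ 0.78 -0.08 -3.68] T [0.014 0.15  0.016] 0.023584061510383735
```

View pics/t_wrist.png

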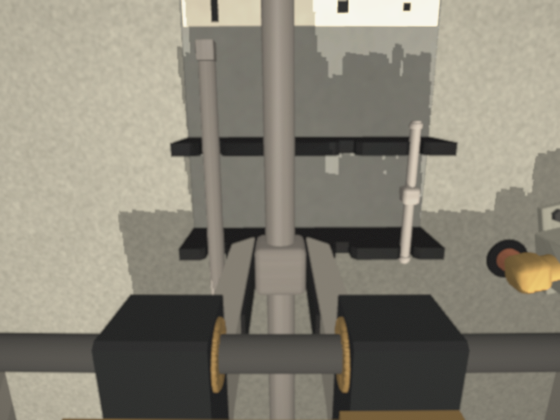

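View pics/tt.png

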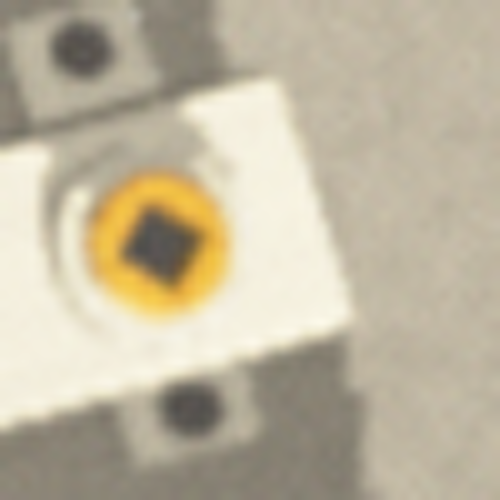

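View pics/t_top.png

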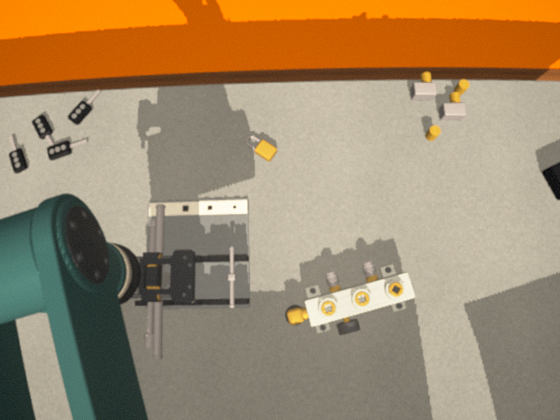

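Run:
```python
from h import *
s=np.load('t_top.npy',allow_pickle=True).item()
P=[atz(s,(380+u/10,265+v/10),.072) for u,v in [(155,203),(205,238),(170,288),(120,248)]]
for i in (0,1):
    d=P[i]-P[i+2]; print(np.hypot(*d[:2]),(np.degrees(np.arctan2(d[1],d[0]))-45)%90-90)
print(np.mean(P,0))
# wrist: notch checks
w=np.load('t_wrist.npy',allow_pickle=True).item()
pts=[]
for x in (-.042,.042):
    for y in (-.078,-.026,.026,.078): pts.append([.507+x,.1767+y,.06])
print(proj(w,pts).round(1)); print(proj(w,[[.507+.042,.2027,.053],[.507+.125,.2027,.053]]))
crop(w,150,100,470,280,2.4,'tw.png')
```

```text
0.015670731617515556 -38.69264220252193
0.016049835799984005 -40.34998171381585
[ 0.48069211 -0.2081934   0.072     ]
[[410.5 253.3]
 [345.9 253.4]
 [281.  253.5]
 [216.2 253.5]
 [420.7 148.3]
 [351.  148.2]
 [281.1 148.2]
 [211.1 148.3]]
[[281.03919522 147.14028445]
 [281.07633086  29.05362752]]
```

View pics/tw.png

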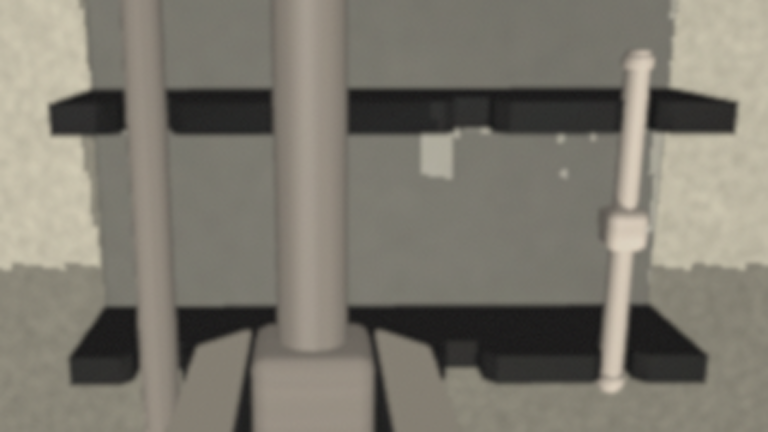

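send_rows --rows '[0, 0, -20, 0, 0, 0, 0, 0, 0, -25, 0, 0, 0, 0, 0, 0, -25, 0, 0, 0, 0, 0, 0, -20, 0, 0, 0, 0, 0, 0, 0, 0, 0, 0, 0, 0, 0, 0, 0, 0, 0, 0, 0, 0, 0, 0, 0, 0, 0, 0, 0, 0, 0, 0, 0, 0]'

```text
time: 26.75
tool_pos: [0.5067, 0.203, 0.0686]
ee_rot: [-3.14, 0.0, -1.571]
wrist_force: [0.8, -0.1, -3.6]
width: 0.024
```

```bash
python3 look.py u wrist scene
python3 - <<'E'
from h import *
s=np.load('u_scene.npy',allow_pickle=True).item(); crop(s,260,190,450,335,4.2,'us.png')
E
```

```text
26.75 [0.5067 0.203  0.0686] yaw -90.0 F [ 0.79 -0.11 -3.56] T [ 0.     0.146 -0.029] 0.02403857192988451
```

View pics/u_wrist.png

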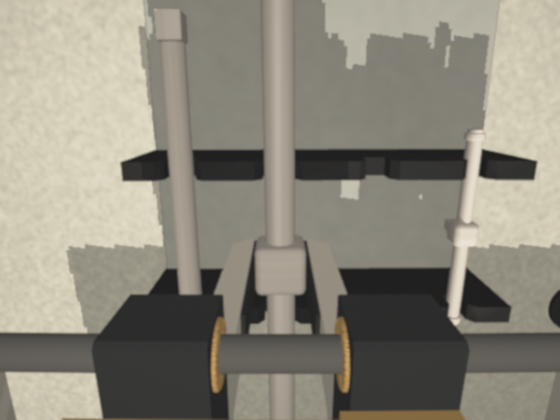

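View pics/us.png

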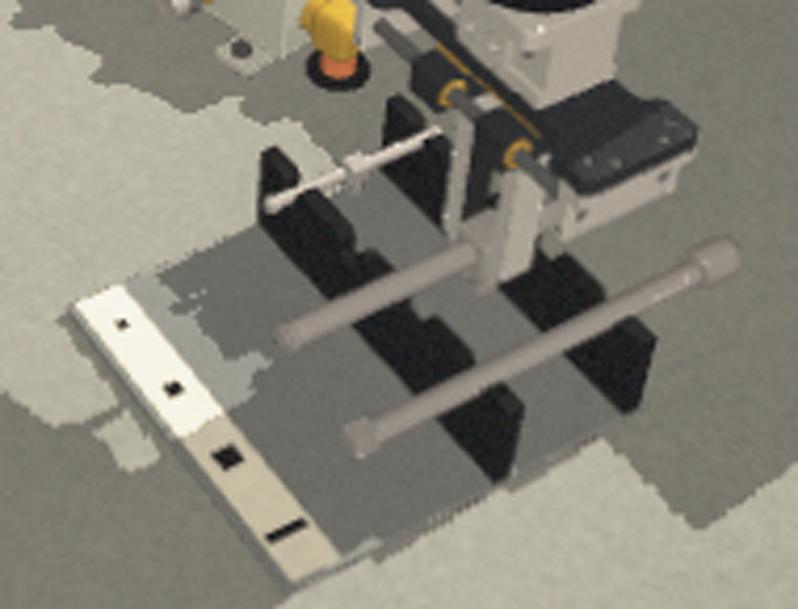

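send_rows --rows '[0, 0, -6, 0, 0, 0, 0, 0, 0, -6, 0, 0, 0, 0, 0, 0, -5, 0, 0, 0, 0, 0, 0, -4, 0, 0, 0, 0, 0, 0, -3, 0, 0, 0, 0, 0, 0, 0, 0, 0, 0, 0, 0, 0, 0, 0, 0, 0, 0, 0, 0, 0, 0, 0, 0, 0]'

```text
time: 27.85
tool_pos: [0.5063, 0.2029, 0.0438]
ee_rot: [-3.141, 0.0, -1.571]
wrist_force: [-0.9, -0.4, -4.0]
width: 0.024
```

Free so far, so the bar is in the notches; last couple of millimetres, then a small release.

send_rows --rows '[0, 0, -1, 0, 0, 0, 0, 0, 0, -0.8, 0, 0, 0, 0, 0, 0, 0, 0, 0, 0, 0, 0, 0, 0, 0, 0, 0, 0, 0, 0, 0, 0, 0, 0, 0, 0, 0, 0, 0, 0, 0, 0, 0, 0, 0, 0, 0, 0, 0, 0, 0, 0, 0, 0, 0, 0]'

```text
time: 28.85
tool_pos: [0.5063, 0.2029, 0.0422]
ee_rot: [-3.141, 0.0, -1.571]
wrist_force: [-3.2, -1.0, 4.2]
width: 0.024
```

```bash
python3 look.py v wrist scene
python3 - <<'E'
from h import *
s=np.load('v_scene.npy',allow_pickle=True).item(); crop(s,260,190,450,335,4.2,'vs.png')
E
```

```text
28.85 [0.5063 0.2029 0.0422] yaw -90.0 F [-3.2  -0.99  4.24] T [-0.183  0.579  0.022] 0.024027481201452663
```

View pics/vs.png

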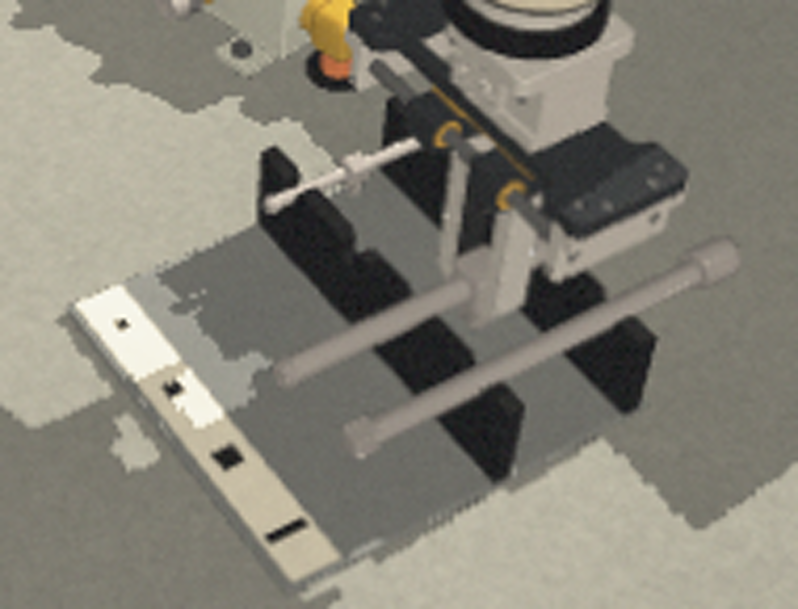

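View pics/v_wrist.png

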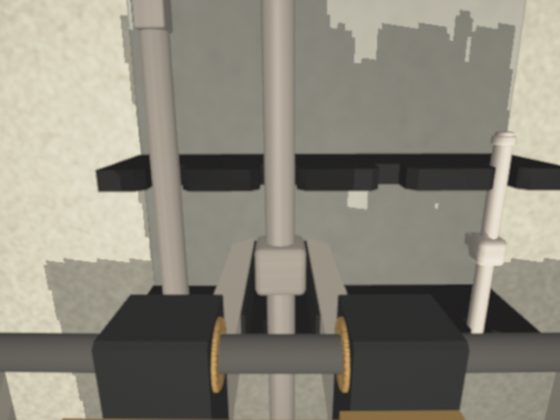

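send_rows --rows '[0, 0, 0.5, 0, 0, 0, 0.3, 0, 0, 0, 0, 0, 0, 0.34, 0, 0, 0, 0, 0, 0, 0.36, 0, 0, 0, 0, 0, 0, 0.38, 0, 0, 0, 0, 0, 0, 0.38, 0, 0, 10, 0, 0, 0, 0.38, 0, 0, 20, 0, 0, 0, 0.38, 0, 0, 30, 0, 0, 0, 0.38]'

```text
time: 29.95
tool_pos: [0.5055, 0.2027, 0.1026]
ee_rot: [3.14, -0.0, -1.571]
wrist_force: [0.3, -0.9, -0.3]
width: 0.0358
```

send_rows --rows '[0, 0, 50, 0, 0, 0, 0.38, -20, -20, 50, 0, 0, 0, 0.38, -40, -40, 0, 0, 0, 0, 0.38, -40, -40, 0, 0, 0, 0, 0.38, 0, -50, 0, 0, 0, 0, 0.38, 0, 0, 0, 0, 0, 0, 0.38, 0, 0, 0, 0, 0, 0, 0.38, 0, 0, 0, 0, 0, 0, 0.38]'

```text
time: 30.95
tool_pos: [0.4063, 0.0538, 0.2023]
ee_rot: [3.142, 0.0, -1.569]
wrist_force: [-0.5, -0.1, -0.4]
width: 0.0358
```

```bash
python3 look.py x top scene
python3 - <<'E'
from h import *
s=np.load('x_scene.npy',allow_pickle=True).item(); crop(s,260,190,450,335,4.2,'xs.png')
s=np.load('x_top.npy',allow_pickle=True).item(); crop(s,110,190,270,350,3.75,'xt.png');crop(s,380,265,430,315,10,'xp.png')
E
```

```text
30.95 [0.4063 0.0538 0.2023] yaw -89.9 F [-0.49 -0.08 -0.43] T [-0.072  0.162 -0.041] 0.03581641166503882
```

View pics/xs.png

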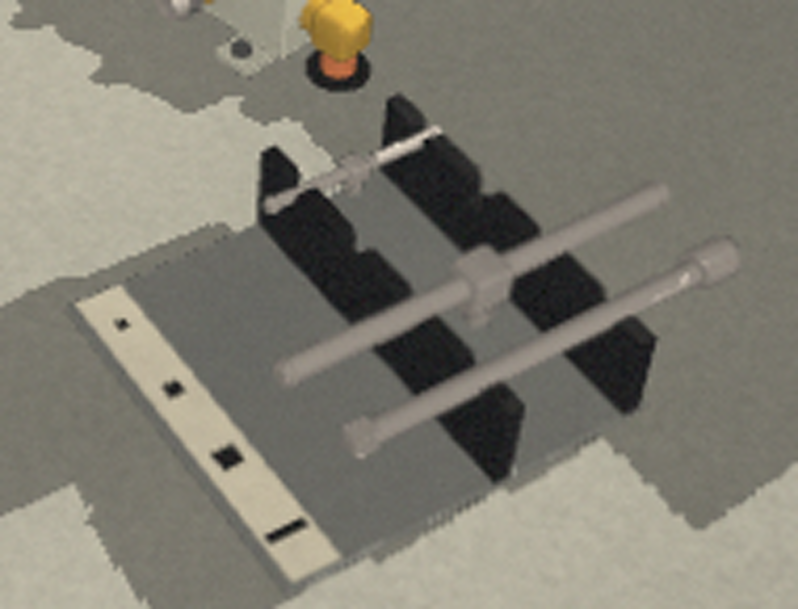

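View pics/xt.png

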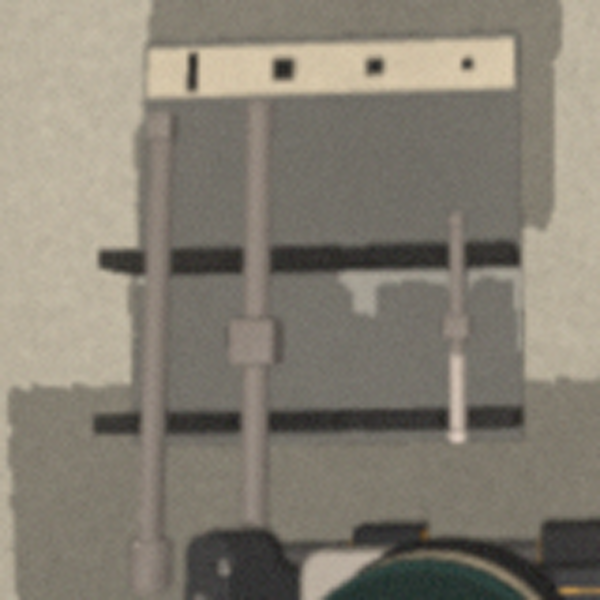

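View pics/xp.png

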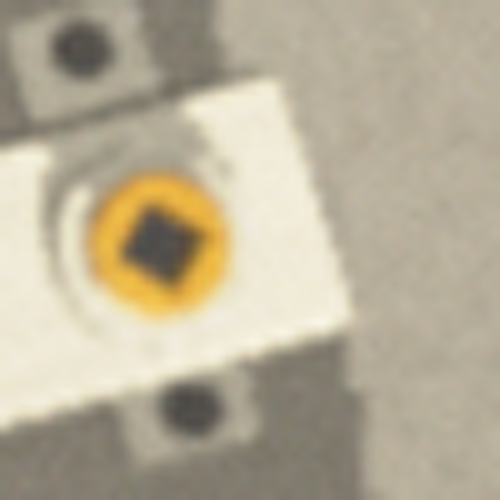

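Run:
```python
from h import *
t=np.load('x_top.npy',allow_pickle=True).item();q=np.load('x_scene.npy',allow_pickle=True).item()
g=lambda u,v:(u/3.75+110,v/3.75+190)
print('head',atz(t,g(254,341),.065)); A=atz(t,g(259,105),.053);B=atz(t,g(254,520),.053);print(A,B,np.degrees(np.arctan2(*(A-B)[1::-1])))
k=lambda u,v:(u/4.2+260,v/4.2+190)
A=atz(q,k(287,371),.053);B=atz(q,k(662,193),.053);print('scene',A,B,(A+B)/2,np.degrees(np.arctan2(*(A-B)[1::-1])))
print(close_job())
```

```text
head [0.50555661 0.19929125 0.065     ]
[0.62874001 0.20320185 0.053     ] [0.41658417 0.20100289 0.053     ] 0.5938381567406692
scene [0.62424194 0.20267837 0.053     ] [0.38056585 0.20170862 0.053     ] [0.5024039 0.2021935 0.053    ] 0.22801690988908874
the job is handed in; nothing more can be done
None
```

I tightened the plug, put the big T-handle back in its own place in the rack, and handed the job in at about 31 s of the 64 s allowed. No verdict is reported.

- **Tightening:** I pushed the far arm clockwise at about 105 mm from the axis. The load climbed gradually to about 8 N, roughly 0.8 Nm; force and torque readings gave 7.5–8.7 N.
- **Spring-back:** When I released it, the handle came back about 8°, which is more than the socket's play. I pushed again to about 4 N, and the load came up steeply, so the plug was holding. After that release the handle fell back again, to about −35°.
- **Final plug state:** The plug's socket stood near −39.5° (±2°) once the tool was out and looked the same at the end. From the loading curve I estimate 0.55–0.65 Nm of tightening remains. I could not measure that directly, and the limit is about 0.5 Nm.
- **Laying back:** I gripped the head, lifted the handle out, and lowered it into the y +26 mm notches until it rested on their floors, then released it and moved clear.

The last pictures show the handle in its notches with the drive down. The bar was 0.2–0.6° off the rack's x axis and the head about 2–5 mm off along the bar. Two bar-based readings put it within 1 mm across the notches. The overhead view of the head top alone read about 3 mm across; I put more weight on the bar readings, and all are inside the 5 mm limit.

The extension bar and small T-handle look unmoved in those pictures. The padlock looked unmoved when I last checked it, before the handle was laid down. The gripper was clear of everything at the end.

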